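# Find the potato canister by its weight and lift it out of the linked row

### The arm

A 7-joint arm with a two-finger parallel gripper is mounted at the origin on the work surface. World frame = base frame: x ahead of the robot, y to its left, z up, the work surface at z = 0. Lengths are in m, angles in rad, forces in N, time in s.
With the tool pointing down it reaches from about 0.425 to 1.025 m from the base axis. Payload 3.6 kg.
Tool frame: the origin (TCP) lies at the very end of the fingers, on their centre line; the grasp point (between the pads) lies 19 mm behind it; z points along the fingers, y is the line along which they close (so a half turn about z gives the same grasp; the last joint's range is limited). The gripper opens to 85 mm and grips with 20 to 120 N. Pads are 22 mm wide; open, the fingers measure 114 mm over their backs; the gripper's body (76 mm by 85 mm) begins 54 mm behind the grasp point. The pads swing forward as they close: fully open they stand 13 mm farther back than shut.
Start: joints at [1.169, 0.591, 0.048, 1.609, -0.033, 0.943, -0.034], TCP at [0.22, -0.691, 0.231] pointing down, gripper open.
Joint ranges: [-2.69, 2.69], [-0.47, 2.24], [-1.27, 1.36], [0.19, 2.51], [-1.53, 4.68], [0.08, 2.07], [-3.09, 3.09]. Speed limits (rad/s): [2.57, 2.57, 3.14, 3.14, 3.14, 3.14, 3.14].

### API

Orientations are given as [roll, pitch, yaw] about the fixed x, y, z axes, in that order (R = Rz(yaw) Ry(pitch) Rx(roll)).
In Python, from bench import arm, optics, ticket gives the robot as it stands.
- The arm moves only by the tool carry_out, never from a script. Its argument "series" is a list of rows, each a list of 3 entries, a list of its own where there are three numbers: the opening, from -1 (shut) to 1 (fully open), so that 0 is half open, then the shift along the tool's x, y, z normalised to -1 to 1, where 1 is 0.04 m, then the turn, a rotation vector about the tool's x, y, z normalised to -1 to 1, where 1 is 60 degrees. A call has 1 to 5 rows; each row shifts and turns the commanded pose from where the row before left it, along the tool's axes as they then stand; what a row does not reach is not made up. A row lasts 1/10 s, in which the tool goes at most 50 mm and 8.59 degrees, less where a joint would pass 70% of its speed; a pose out of reach is approached as far as the arm can. A call with a number of a shift or a turn outside -1 to 1 is refused whole. A call with a gripper value outside its range is refused whole. The fingers move at their own pace and stop on an object; "grip_force" is the grip in N (left out, the last holds). Time passes only in rows, so rows that do not move let the fingers close. It gives the time, the measured TCP pose, the force, the opening and the grip force at its end, in the units of the state.
- arm.get_state(): the state, without advancing time (a new reading comes with each control period).
- optics.snapshot(name): name is "side" or "top" or "wrist"; returns the picture (384x512x3 uint8, blue, green, red); there is no depth.
- optics.calibration(name): a dict with "fx", "fy", "cx", "cy" (pixels), "cam_to_world" (4x4, takes a point from camera to world coordinates). Camera axes: x right, y down, z forward; pixel columns grow to the right and rows downward; lengths in m; the calibration is good to about 2 mm. A picture is of the moment at which its call begins: read the wrist's pose just before it. calibration takes no time and is no camera call; for the wrist camera it gives the pose at the moment of the call.
- ticket.finish_job(): hands the job in; it is judged then, once.
The state is a dict: "time": time; "joint_pos": joint angles; "qd": joint speeds; "tau": joint torques, N m; "eef_pos": TCP position; "eef_rot": TCP orientation; "force": force on the tool from outside, world axes, zero at the start; "wrist_torque": the same for the moment, N m; "grip_width": finger opening in m; "grasp_force": force on a finger pad.
Only numpy, scipy, OpenCV 4.12 (cv2) and the standard library are available. Lean on these libraries where they do the work, as an engineer would, in place of code of your own. Each camera call takes 0.05 s, during which the arm holds its last target. There are 200 camera calls.

### The job

One of the three linked canisters in the wooden stand still holds the potatoes; the lids stay on, so heft them to feel which is the heavy one. Lift that one straight up out from between its neighbours, without wrenching them, keep it upright and set it down gently, standing on the clear part of the white chopping board. Leave the other two fully home in the stand and everything else where it is.

Things in the scene. Friction and masses are not known exactly. Their poses are not given: they have to be found in the camera images.
- stand: Wooden stand holding the row of canisters, fixed, 116 mm deep (x), 292 mm long (y); base 10 mm thick, a 110 mm high cheek at each end. Origin under its centre; y runs along the row to the robot's left, x away from the robot. The canisters stand on the base at y = +85, 0 and -85 mm, their axes parallel to the stand's.
- canister_a_mid (a point): Left (+y) of three identical canisters: white plastic, fixed wooden lid, 90 (x) by 72 (y) mm, 151 mm tall. Point on its axis, half-way up (75.5 mm over its foot), z up. The lid's flat top is 37.5 mm above this point; on it stands a wooden grip bar 16 mm thick (x), 60 mm long (y), 38 mm high: pinch it across its thickness from above, the fingertips just over the lid.
- canister_b_mid (a point): Middle canister, the same in shape and point as the left one. Which of the three holds the potatoes changes every time and cannot be seen: that one weighs 0.43 to 0.57 kg in all (4.2 to 5.6 N), the other two, each with only a bulb of garlic in it, 0.21 to 0.29 kg (2.1 to 2.8 N).
- canister_c_mid (a point): Right (-y) canister, the same. Each has a T-section rib on its left side (from 6 to 95 mm above its foot) that sits in the hooked T-slot of its left neighbour or of the cheek, and a T-slot on its right side, with about 1.5 mm of play all round: a canister slides only up and down, and is free of neighbours and cheeks once it has risen 90 mm.
- board: White plastic chopping board, fixed, 300 mm (x) by 220 mm (y), 18 mm thick; origin under its centre, x along its length, away from the robot. A peeled onion stands on its far left corner and a paring knife lies along its right-hand (-y) edge; the rest is clear (x from -150 to +60 mm, y from -65 to +110 mm).
- onion_peeled: Peeled onion, pale, 72 mm across and 74 mm tall, standing on the far left corner of the board; origin under its centre. Leave it alone.
- onion: Brown onion, 72 mm across and 74 mm tall, on the table behind the stand; origin under its centre. Leave it alone.
- knife: Paring knife with black handle, 200 mm long, 13 mm thick, lying along the right-hand edge of the board; origin near its middle, x towards the blade. Leave it alone.
- peeler: Vegetable peeler, green handle, 175 mm long, 14 mm thick, lying in front of the stand; origin near its middle, y towards the blade. Leave it alone.
- mug: Blue mug, 80 mm across and 90 mm tall, in front of the stand; origin under its centre. Leave it alone.
- pepper_mill: Dark wooden pepper mill, 52 mm across and 150 mm tall, behind the stand; origin under its centre. Leave it alone.

How it is judged:
At the end, for the whole second after the job is handed in: The heavy canister (pressing on the board with over 3.5 N) stands upright on the board, axis within 110 mm lengthwise and 70 mm crosswise of its centre, foot within 6 mm of its top; the other two are at their places in the stand, within 12 mm sideways and 4 mm of fully down, upright. All still ((((x of canister_a_mid in the frame of board between -0.11 and 0.11 m and y of canister_a_mid in the frame of board between -0.07 and 0.07 m and z of canister_a_mid in the frame of board between 0.0875 and 0.0995 m and angle between canister_a_mid's own z axis and vertical below 0.08 rad and contact force between canister_a and board above 3.5 N and linear speed of canister_a below 0.02 m/s) and (x of canister_b_mid in the frame of stand between -0.012 and 0.012 m and y of canister_b_mid in the frame of stand between -0.012 and 0.012 m and z of canister_b_mid in the frame of stand between 0.0815 and 0.0895 m and angle between canister_b_mid's own z axis and vertical below 0.06 rad and linear speed of canister_b below 0.02 m/s) and (x of canister_c_mid in the frame of stand between -0.012 and 0.012 m and y of canister_c_mid in the frame of stand between -0.097 and -0.073 m and z of canister_c_mid in the frame of stand between 0.0815 and 0.0895 m and angle between canister_c_mid's own z axis and vertical below 0.06 rad and linear speed of canister_c below 0.02 m/s)) or ((x of canister_b_mid in the frame of board between -0.11 and 0.11 m and y of canister_b_mid in the frame of board between -0.07 and 0.07 m and z of canister_b_mid in the frame of board between 0.0875 and 0.0995 m and angle between canister_b_mid's own z axis and vertical below 0.08 rad and contact force between canister_b and board above 3.5 N and linear speed of canister_b below 0.02 m/s) and (x of canister_a_mid in the frame of stand between -0.012 and 0.012 m and y of canister_a_mid in the frame of stand between 0.073 and 0.097 m and z of canister_a_mid in the frame of stand between 0.0815 and 0.0895 m and angle between canister_a_mid's own z axis and vertical below 0.06 rad and linear speed of canister_a below 0.02 m/s) and (x of canister_c_mid in the frame of stand between -0.012 and 0.012 m and y of canister_c_mid in the frame of stand between -0.097 and -0.073 m and z of canister_c_mid in the frame of stand between 0.0815 and 0.0895 m and angle between canister_c_mid's own z axis and vertical below 0.06 rad and linear speed of canister_c below 0.02 m/s)) or ((x of canister_c_mid in the frame of board between -0.11 and 0.11 m and y of canister_c_mid in the frame of board between -0.07 and 0.07 m and z of canister_c_mid in the frame of board between 0.0875 and 0.0995 m and angle between canister_c_mid's own z axis and vertical below 0.08 rad and contact force between canister_c and board above 3.5 N and linear speed of canister_c below 0.02 m/s) and (x of canister_a_mid in the frame of stand between -0.012 and 0.012 m and y of canister_a_mid in the frame of stand between 0.073 and 0.097 m and z of canister_a_mid in the frame of stand between 0.0815 and 0.0895 m and angle between canister_a_mid's own z axis and vertical below 0.06 rad and linear speed of canister_a below 0.02 m/s) and (x of canister_b_mid in the frame of stand between -0.012 and 0.012 m and y of canister_b_mid in the frame of stand between -0.012 and 0.012 m and z of canister_b_mid in the frame of stand between 0.0815 and 0.0895 m and angle between canister_b_mid's own z axis and vertical below 0.06 rad and linear speed of canister_b below 0.02 m/s)))); the robot touches nothing.
It fails at once if neighbouring canisters are wrenched against each other with more than 25 N (contact force between canister_a and canister_b above 25 N or contact force between canister_b and canister_c above 25 N).
It fails at once if a canister is tipped by more than 0.35 rad (angle between any of canister_a_mid, canister_b_mid, canister_c_mid's own z axis and vertical above 0.35 rad).
It fails at once if a canister is dropped or slammed onto the board (faster than 0.5 m/s just above it) ((horizontal distance between canister_a_mid and board below 0.15 m and height (world z) of canister_a_mid below 0.15 m and linear speed of canister_a above 0.5 m/s) or (horizontal distance between canister_b_mid and board below 0.15 m and height (world z) of canister_b_mid below 0.15 m and linear speed of canister_b above 0.5 m/s) or (horizontal distance between canister_c_mid and board below 0.15 m and height (world z) of canister_c_mid below 0.15 m and linear speed of canister_c above 0.5 m/s)).
It fails at once if a bystander is moved by more than 30 mm (distance of any of onion_peeled, onion, knife, peeler, mug, pepper_mill from where it was at the start of the episode above 0.03 m).
It also fails if it takes over 69 s, if anything falls off the work surface, if the arm or the gripper's body presses on something with over 40 N, if the wrist force passes 120 N, or if a joint passes its speed limit or range.

## Working session

There is one attempt and no reset: what is moved stays moved. The work goes in short steps, Python scripts to look and compute and a tool call to move; the robot and the scene stay as the last step left them, time stands still between calls to the robot, and variables do not carry over. Pictures are saved under pics/ and viewed, at most 10 in all, crops included, and the job is handed in when it is done.

Besides the shell and the picture viewer there is one more tool, called as name(argument=value, ...), one argument or row to a line, values as JSON. carry_out: Moves the arm, as the interface text tells. Scaled input: -1 to 1 covers 0.04 m each way for a shift and 60 degrees each way for a turn. Its arguments: {"type":"object","properties":{"series":{"type":"array","items":{"type":"array"}},"grip_force":{"type":"number"}},"required":["series"]}

```bash
mkdir -p pics; cat > h.py <<'E'
import numpy as np, cv2
from bench import arm, optics, ticket
def ray(c,u,v):
    M=np.array(c["cam_to_world"]); d=M[:3,:3]@np.array([(u-c["cx"])/c["fx"],(v-c["cy"])/c["fy"],1]); return M[:3,3],d
def onz(c,u,v,z):
    o,d=ray(c,u,v); return o+d*(z-o[2])/d[2]
def proj(c,p):
    M=np.linalg.inv(np.array(c["cam_to_world"])); q=M[:3,:3]@np.array(p)+M[:3,3]; return c["fx"]*q[0]/q[2]+c["cx"],c["fy"]*q[1]/q[2]+c["cy"]
E
python3 - <<'E'
from h import *
s=arm.get_state(); print({k:np.round(v,3).tolist() for k,v in s.items()})
for n in("top","side"):
    i=optics.snapshot(n); cv2.imwrite(f"pics/{n}0.png",i)
    c=optics.calibration(n); print(n,c["fx"],np.round(c["cam_to_world"],3).tolist())
E
```

```text
{'time': 0.0, 'joint_pos': [1.17, 0.592, 0.048, 1.61, -0.033, 0.943, -0.034], 'qd': [0.001, 0.002, 0.0, -0.001, -0.001, 0.003, 0.0], 'tau': [-0.0, -54.869, 1.547, -19.812, 0.009, 0.009, 0.0], 'eef_pos': [0.219, -0.69, 0.23], 'eef_rot': [-3.139, 0.0, 0.308], 'force': [0.069, 0.03, -1.024], 'wrist_torque': [-0.013, -0.06, 0.017], 'grasp_force': 0.0, 'grip_width': 0.085}
top 447.9993461703507 [[-0.018, -0.99, 0.138, 0.413], [-0.999, 0.022, 0.026, -0.062], [-0.029, -0.137, -0.99, 1.065], [0.0, 0.0, 0.0, 1.0]]
side 365.2652488191989 [[-0.768, -0.311, 0.561, -0.015], [-0.641, 0.371, -0.672, 0.638], [0.001, -0.875, -0.484, 0.583], [0.0, 0.0, 0.0, 1.0]]
```

View pics/top0.png

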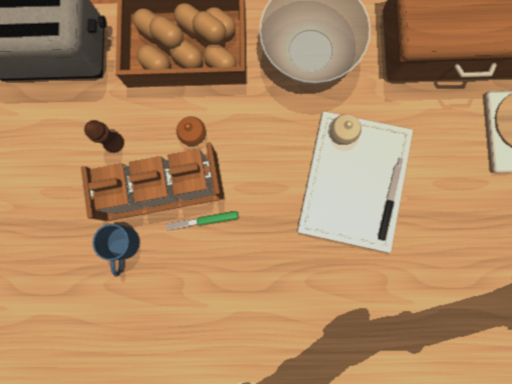

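View pics/side0.png

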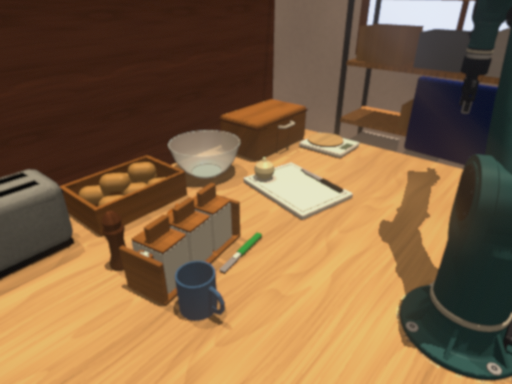

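Top view: stand at columns 83–222, rows 145–220 (canisters a, b, c at about (107,188), (147,176), (187,168)). The board has corners at about (322,113), (411,128), (391,250), (300,236). The side view agrees. I'll zoom in on the stand.

```bash
python3 - <<'E'
from h import *
i=cv2.imread("pics/top0.png"); k=cv2.resize(i[135:230,75:235],None,fx=5,fy=5,interpolation=cv2.INTER_CUBIC); cv2.imwrite("pics/crop.png",k)
c=optics.calibration("top")
B=np.array([onz(c,*p,.018) for p in((322,113),(411,128),(391,250),(300,236))]);print(B.round(3),B.mean(0).round(3),[np.linalg.norm(B[j]-B[j-1]).round(3) for j in range(4)])
E
```

```text
[[ 0.734 -0.192  0.018]
 [ 0.691 -0.401  0.018]
 [ 0.405 -0.337  0.018]
 [ 0.441 -0.13   0.018]] [ 0.568 -0.265  0.018] [np.float64(0.3), np.float64(0.214), np.float64(0.294), np.float64(0.211)]
```

View pics/crop.png

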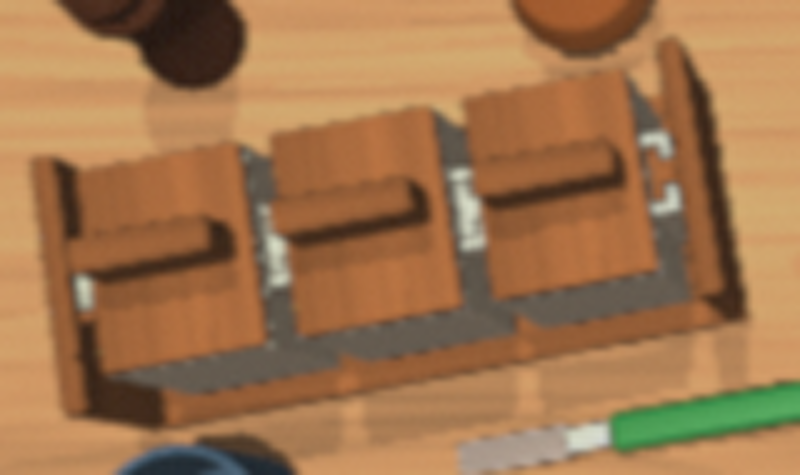

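The crop shows three lids with clear corners (crop px): a (75,172) (238,143) (268,345) (103,373); b (272,133) (432,107) (464,305) (298,335); c (464,98) (620,70) (658,270) (494,298).

```bash
python3 - <<'E'
from h import *
c=optics.calibration("top"); m=[]
for n,L in dict(a=((75,172),(238,143),(268,345),(103,373)),b=((272,133),(432,107),(464,305),(298,335)),c=((464,98),(620,70),(658,270),(494,298))).items():
    P=np.array([onz(c,75+(u+.5)/5-.5,135+(v+.5)/5-.5,.123) for u,v in L]); e=P[1]-P[0]+P[2]-P[3]; f=P[0]-P[3]+P[1]-P[2]
    print(n,P.mean(0).round(4),[np.linalg.norm(P[j]-P[j-1]).round(3) for j in range(4)],np.degrees(np.arctan2(-e[0],-e[1])*-1).round(1),np.degrees(np.arctan2(f[1],f[0])).round(1)); m.append(P.mean(0))
d=m[0]-m[2];print(np.linalg.norm(d),np.degrees(np.arctan2(-d[0],d[1])))
print(np.linalg.norm(m,axis=1))
E
```

```text
a [0.5522 0.283  0.123 ] [np.float64(0.089), np.float64(0.072), np.float64(0.089), np.float64(0.071)] 8.7 9.7
b [0.5669 0.1987 0.123 ] [np.float64(0.089), np.float64(0.07), np.float64(0.088), np.float64(0.072)] 8.6 9.1
c [0.5806 0.1158 0.123 ] [np.float64(0.088), np.float64(0.068), np.float64(0.089), np.float64(0.071)] 8.7 9.7
0.16956427853064265 9.664778681551915
[0.6325201  0.61315536 0.6047029 ]
```

Lid sizes and spacing (169.6 vs 170 mm) check out. Stand yaw is about 9.5°, so the tool yaw should be about 99.5°. I'll turn and rise first.

carry_out(
  series=[
    [0.2, [0, 0, -0.15], [0, 0, -0.137]],
    [0.2, [0, 0, -0.15], [0, 0, -0.137]],
    [0.2, [0, 0, -0.15], [0, 0, -0.137]],
    [0.2, [0, 0, -0.15], [0, 0, -0.137]],
    [0.2, [0, 0, -0.15], [0, 0, -0.137]],
  ],
  grip_force=20,
)

```text
time: 0.6
eef_pos: [0.2194, -0.6905, 0.2608]
eef_rot: [-3.14, -0.001, 1.031]
force: [0.4, -1.2, 0.1]
grip_width: 0.0514
grasp_force: 0.0
```

carry_out(
  series=[
    [0.2, [0, 0, -0.15], [0, 0, -0.137]],
    [0.2, [0, 0, -0.15], [0, 0, -0.137]],
    [0.2, [0, 0, -0.15], [0, 0, -0.137]],
    [0.2, [0, 0, -0.15], [0, 0, -0.137]],
    [0.2, [0, 0, -0.15], [0, 0, -0.137]],
  ],
)

```text
time: 1.1
eef_pos: [0.2193, -0.6905, 0.2908]
eef_rot: [-3.141, -0.001, 1.748]
force: [0.8, 0.2, -0.7]
grip_width: 0.0515
grasp_force: 0.0
```

carry_out(
  series=[
    [0.2, [0.91, 0.62, 0], [0, 0, 0]],
    [0.2, [0.91, 0.62, 0], [0, 0, 0]],
    [0.2, [0.91, 0.62, 0], [0, 0, 0]],
    [0.2, [0.91, 0.62, 0], [0, 0, 0]],
    [0.2, [0.91, 0.62, 0], [0, 0, 0]],
  ],
)

```text
time: 1.6
eef_pos: [0.311, -0.4885, 0.2909]
eef_rot: [-3.141, -0.001, 1.742]
force: [-0.2, 0.0, -0.4]
grip_width: 0.0513
grasp_force: 0.0
```

carry_out(
  series=[
    [0.2, [0.91, 0.62, 0], [0, 0, 0]],
    [0.2, [0.91, 0.62, 0], [0, 0, 0]],
    [0.2, [0.91, 0.62, 0], [0, 0, 0]],
    [0.2, [0.91, 0.62, 0], [0, 0, 0]],
    [0.2, [0.91, 0.62, 0], [0, 0, 0]],
  ],
)

```text
time: 2.1
eef_pos: [0.4019, -0.2881, 0.2911]
eef_rot: [-3.141, -0.0, 1.742]
force: [1.1, -0.2, -0.2]
grip_width: 0.0513
grasp_force: 0.0
```

carry_out(
  series=[
    [0.2, [0.91, 0.62, 0], [0, 0, 0]],
    [0.2, [0.91, 0.62, 0], [0, 0, 0]],
    [0.2, [0.91, 0.62, 0], [0, 0, 0]],
    [0.2, [0.91, 0.62, 0], [0, 0, 0]],
    [0.2, [0.91, 0.62, 0], [0, 0, 0]],
  ],
)

```text
time: 2.6
eef_pos: [0.493, -0.0879, 0.2911]
eef_rot: [-3.141, 0.0, 1.742]
force: [0.4, -1.0, -0.7]
grip_width: 0.0514
grasp_force: 0.0
```

carry_out(
  series=[
    [0.2, [0.91, 0.62, 0], [0, 0, 0.01]],
    [0.2, [0.91, 0.62, 0], [0, 0, 0]],
    [0.2, [0.91, 0.62, 0], [0, 0, 0]],
    [0.2, [0.91, 0.62, 0], [0, 0, 0]],
    [0.2, [0.91, 0.62, 0], [0, 0, 0]],
  ],
)

```text
time: 3.1
eef_pos: [0.5859, 0.1116, 0.2908]
eef_rot: [-3.141, 0.0, 1.732]
force: [0.8, -0.0, 0.4]
grip_width: 0.0512
grasp_force: 0.0
```

```bash
python3 - <<'E'
from h import *
s=arm.get_state(); print(np.round(s["eef_pos"],4),np.round(s["eef_rot"],4),s["joint_pos"],s["force"])
c=optics.calibration("wrist"); i=optics.snapshot("wrist"); cv2.imwrite("pics/w1.png",i); np.save("w1.npy",c,allow_pickle=True)
E
```

```text
[0.5859 0.1116 0.2908] [-3.1406e+00  5.0000e-04  1.7318e+00] [ 0.17143567  0.41907302 -0.59346582  1.82741013  0.27790794  0.97973352
 -0.37774903] [ 0.80716399 -0.0047534   0.36820196]
```

View pics/w1.png

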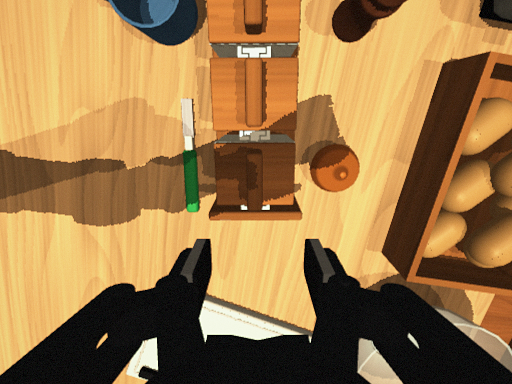

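Wrist view: the row is nicely aligned with the picture columns. Bar b spans cols ~246–262, rows 58–125; bar c cols ~247–262, rows 150–208. I'll zoom in for the edges.

```bash
python3 - <<'E'
from h import *
i=cv2.imread("pics/w1.png"); k=cv2.resize(i[0:150,195:315],None,fx=4,fy=4,interpolation=cv2.INTER_CUBIC)
k2=cv2.resize(np.clip(i[120:225,195:315].astype(float)*2.2,0,255).astype(np.uint8),None,fx=3.3,fy=5.7,interpolation=cv2.INTER_CUBIC)
i2=np.clip(i[0:225,200:310].astype(float),0,255); i2[133:]*=2.2
cv2.imwrite("pics/w1c.png",cv2.resize(np.clip(i2,0,255).astype(np.uint8).transpose(1,0,2),None,fx=3.5,fy=5,interpolation=cv2.INTER_CUBIC))
E
```

```text
(no output)
```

View pics/w1c.png

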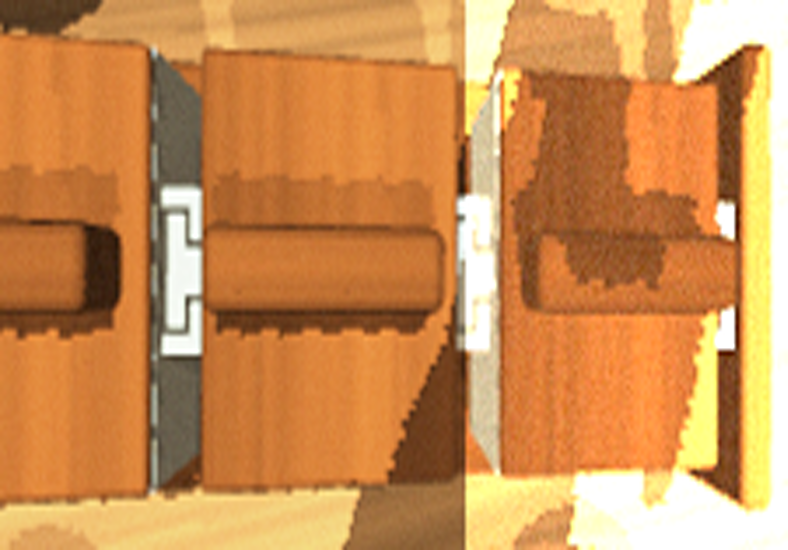

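Crop (transposed): lid b corners at about (58, 210/298.4), (131, 213.3/297) in (row, col). Bar b cols 245.4–262.4; lid c (142.9, 215/295), (204.6, 217/293.4); bar c cols 247–262.6.

```bash
python3 - <<'E'
from h import *
c=np.load("w1.npy",allow_pickle=True).item()
for n,L,b in(("b",((58,210),(58,298.4),(131,297),(131,213.3)),((59.4,245.4),(59.4,262.4),(125.7,262.4),(125.7,245.8))),("c",((142.9,215),(142.9,295),(204.6,293.4),(204.6,217)),((155,247),(155,262.6),(210,262.6),(210,247)))):
  for q,z in((L,.123),(b,.161)):
    P=np.array([onz(c,v-.5,u-.5,z) for u,v in q]); print(n,z,P.mean(0).round(4),[np.linalg.norm(P[j]-P[j-1]).round(4) for j in range(4)])
    a=(P[0]+P[1]-P[2]-P[3]);print(np.degrees(np.arctan2(-a[0],a[1])).round(2))
s=arm.get_state();print(s["eef_pos"])
E
```

```text
b 0.123 [0.5688 0.2004 0.123 ] [np.float64(0.0715), np.float64(0.0888), np.float64(0.0715), np.float64(0.0904)]
9.83
b 0.161 [0.5686 0.2006 0.161 ] [np.float64(0.0568), np.float64(0.015), np.float64(0.0568), np.float64(0.0156)]
9.18
c 0.123 [0.5825 0.1175 0.123 ] [np.float64(0.0712), np.float64(0.0874), np.float64(0.0712), np.float64(0.0892)]
9.25
c 0.161 [0.5826 0.1173 0.161 ] [np.float64(0.0568), np.float64(0.0152), np.float64(0.0568), np.float64(0.0161)]
9.05
[0.58851133 0.12182318 0.29183655]
```

carry_out(
  series=[
    [0.2, [-0.09, -0.17, 0.4], [0, 0, 0]],
    [0.2, [0, 0, 0.6], [0, 0, 0]],
    [0.2, [0, 0, 0.6], [0, 0, 0]],
    [0.2, [0, 0, 0.6], [0, 0, 0]],
    [0.2, [0, 0, 0.3], [0, 0, 0]],
  ],
)

```text
time: 3.65
eef_pos: [0.5779, 0.1047, 0.1889]
eef_rot: [-3.137, 0.001, 1.732]
force: [-0.4, -0.3, -0.6]
grip_width: 0.0517
grasp_force: 0.0
```

carry_out(
  series=[
    [0.2, [0, 0, 0.3], [0, 0, 0]],
    [0.2, [0, 0, 0.3], [0, 0, 0]],
    [0.2, [0, 0, 0.3], [0, 0, 0]],
    [0.2, [0, 0, 0], [0, 0, 0]],
    [0.2, [0, 0, 0], [0, 0, 0]],
  ],
)

```text
time: 4.15
eef_pos: [0.5796, 0.1058, 0.1553]
eef_rot: [3.142, -0.0, 1.732]
force: [0.6, -0.3, -0.3]
grip_width: 0.0509
grasp_force: 0.0
```

carry_out(
  series=[
    [0.2, [0.26, 0.11, 0], [0, 0, 0]],
    [0.2, [0, 0, 0], [0, 0, 0]],
    [0.2, [0, 0, 0], [0, 0, 0]],
  ],
)

```text
time: 4.45
eef_pos: [0.5826, 0.1178, 0.1559]
eef_rot: [3.14, -0.0, 1.733]
force: [0.6, -0.9, 0.5]
grip_width: 0.0513
grasp_force: 0.0
```

```bash
python3 - <<'E'
from h import *
s=arm.get_state(); print(np.round(s["eef_pos"],4),np.round(s["eef_rot"],4))
c=optics.calibration("wrist"); i=optics.snapshot("wrist"); np.save("w2.npy",c,allow_pickle=True)
cv2.imwrite("pics/w2.png",np.clip(i*1.6,0,255).astype(np.uint8))
for z in(.161,):
  for p in((.5822,.117),(.5684,.2003),(.5545,.2842)): print(proj(c,(*p,z)))
print(proj(c,s["eef_pos"]))
E
```

```text
[0.5826 0.1178 0.1559] [ 3.1402e+00 -4.0000e-04  1.7334e+00]
(np.float64(255.03969527466307), np.float64(255.62194546778795))
(np.float64(254.3241270439514), np.float64(92.41701437657748))
(np.float64(253.2569650843416), np.float64(-150.61618276913032))
(np.float64(256.06162428969947), np.float64(250.141419238455))
```

View pics/w2.png

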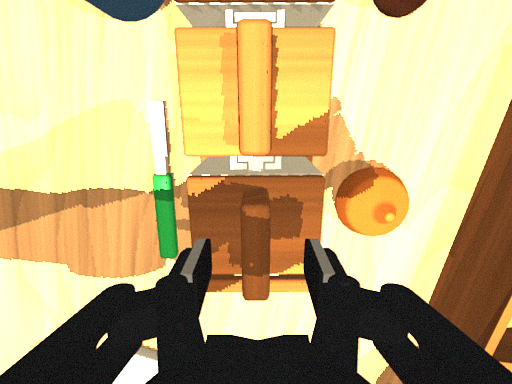

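The bar of c is centred at (255.5, 249) and the fingers straddle it (TCP projects to (256, 250)), so it's centred to ~0.5 mm. Next: descend, close, and heft a little.

carry_out(
  series=[
    [0.2, [0, 0, 0.3], [0, 0, 0]],
    [0.2, [0, 0, 0.35], [0, 0, 0]],
    [-0.3, [0, 0, 0], [0, 0, 0]],
    [-1, [0, 0, 0], [0, 0, 0]],
    [-1, [0, 0, 0], [0, 0, 0]],
  ],
  grip_force=25,
)

```text
time: 5.0
eef_pos: [0.5821, 0.1167, 0.1291]
eef_rot: [-3.141, -0.0, 1.732]
force: [0.3, 0.2, -2.1]
grip_width: 0.0159
grasp_force: 26.8
```

carry_out(
  series=[
    [-1, [0, 0, 0], [0, 0, 0]],
    [-1, [0, 0, 0], [0, 0, 0]],
    [-1, [0, 0, 0], [0, 0, 0]],
  ],
)

```text
time: 5.3
eef_pos: [0.5821, 0.1165, 0.1293]
eef_rot: [-3.141, 0.0, 1.732]
force: [-0.6, -0.1, -2.7]
grip_width: 0.0156
grasp_force: 26.8
```

carry_out(
  series=[
    [-1, [0, 0, -0.08], [0, 0, 0]],
    [-1, [0, 0, -0.08], [0, 0, 0]],
    [-1, [0, 0, -0.08], [0, 0, 0]],
    [-1, [0, 0, 0], [0, 0, 0]],
    [-1, [0, 0, 0], [0, 0, 0]],
  ],
)

```text
time: 5.8
eef_pos: [0.5823, 0.1167, 0.1391]
eef_rot: [3.141, 0.0, 1.732]
force: [-0.2, 0.1, -2.0]
grip_width: 0.0157
grasp_force: 26.8
```

carry_out(
  series=[
    [-1, [0, 0, 0], [0, 0, 0]],
  ],
)

```text
time: 5.9
eef_pos: [0.5821, 0.1166, 0.1388]
eef_rot: [-3.141, 0.0, 1.732]
force: [0.8, -1.3, -2.4]
grip_width: 0.0155
grasp_force: 26.8
```

carry_out(
  series=[
    [-1, [0, 0, 0], [0, 0, 0]],
  ],
)

```text
time: 6.0
eef_pos: [0.5821, 0.1166, 0.1388]
eef_rot: [-3.141, 0.0, 1.732]
force: [-0.4, 0.1, -3.3]
grip_width: 0.0156
grasp_force: 26.8
```

carry_out(
  series=[
    [-1, [0, 0, 0], [0, 0, 0]],
  ],
)

```text
time: 6.1
eef_pos: [0.5821, 0.1167, 0.1387]
eef_rot: [-3.141, -0.0, 1.732]
force: [0.5, 0.7, -3.0]
grip_width: 0.0157
grasp_force: 26.8
```

carry_out(
  series=[
    [-1, [0, 0, 0], [0, 0, 0]],
  ],
)

```text
time: 6.2
eef_pos: [0.5821, 0.1167, 0.1388]
eef_rot: [-3.141, -0.0, 1.732]
force: [0.6, -0.0, -1.6]
grip_width: 0.0159
grasp_force: 26.8
```

C reads ~2.4 N, so it's light. Lower, release, and go to b.

carry_out(
  series=[
    [-1, [0, 0, 0.08], [0, 0, 0]],
    [-1, [0, 0, 0.08], [0, 0, 0]],
    [-1, [0, 0, 0.08], [0, 0, 0]],
    [-1, [0, 0, 0], [0, 0, 0]],
    [-1, [0, 0, 0], [0, 0, 0]],
  ],
)

```text
time: 6.7
eef_pos: [0.5821, 0.1167, 0.1291]
eef_rot: [-3.141, 0.0, 1.732]
force: [0.6, 0.6, -3.1]
grip_width: 0.016
grasp_force: 26.8
```

carry_out(
  series=[
    [0.2, [0, 0, 0], [0, 0, 0]],
    [0.2, [0, 0, 0], [0, 0, 0]],
    [0.2, [0, 0, 0], [0, 0, 0]],
    [0.2, [0, 0, -0.5], [0, 0, 0]],
    [0.2, [0, 0, -0.75], [0, 0, 0]],
  ],
)

```text
time: 7.2
eef_pos: [0.5808, 0.1161, 0.1783]
eef_rot: [-3.138, 0.0, 1.732]
force: [-0.6, 0.4, 0.3]
grip_width: 0.0509
grasp_force: 0.0
```

carry_out(
  series=[
    [0.2, [0.7, 0, 0], [0, 0, 0]],
    [0.2, [0.7, 0, 0], [0, 0, 0]],
    [0.7, [0.7, 0, 0], [0, 0, 0]],
    [0.7, [0, 0, 0], [0, 0, 0]],
    [0.2, [0, 0, 0], [0, 0, 0]],
  ],
)

```text
time: 7.7
eef_pos: [0.5686, 0.2001, 0.1795]
eef_rot: [3.141, 0.0, 1.734]
force: [0.0, -0.3, -0.4]
grip_width: 0.0598
grasp_force: 0.0
```

carry_out(
  series=[
    [0.2, [0, 0, 0.4], [0, 0, 0]],
    [0.2, [0, 0, 0.5], [0, 0, 0]],
    [0.2, [0, 0, 0.37], [0, 0, 0]],
    [-0.3, [0, 0, 0], [0, 0, 0]],
    [-1, [0, 0, 0], [0, 0, 0]],
  ],
)

```text
time: 8.2
eef_pos: [0.5685, 0.1988, 0.1278]
eef_rot: [-3.14, 0.0, 1.731]
force: [-0.1, -0.1, 0.0]
grip_width: 0.0227
grasp_force: 0.0
```

carry_out(
  series=[
    [-1, [0, 0, 0], [0, 0, 0]],
    [-1, [0, 0, 0], [0, 0, 0]],
    [-1, [0, 0, 0], [0, 0, 0]],
    [-1, [0, 0, 0], [0, 0, 0]],
  ],
)

```text
time: 8.6
eef_pos: [0.5685, 0.1993, 0.1285]
eef_rot: [-3.141, 0.0, 1.732]
force: [-0.2, -0.3, -4.2]
grip_width: 0.0155
grasp_force: 28.9
```

carry_out(
  series=[
    [-1, [0, 0, -0.08], [0, 0, 0]],
    [-1, [0, 0, -0.08], [0, 0, 0]],
    [-1, [0, 0, -0.08], [0, 0, 0]],
    [-1, [0, 0, 0], [0, 0, 0]],
    [-1, [0, 0, 0], [0, 0, 0]],
  ],
)

```text
time: 9.1
eef_pos: [0.5688, 0.1996, 0.1383]
eef_rot: [3.141, -0.0, 1.732]
force: [0.6, -0.1, -4.8]
grip_width: 0.0156
grasp_force: 28.8
```

carry_out(
  series=[
    [-1, [0, 0, 0], [0, 0, 0]],
  ],
)

```text
time: 9.2
eef_pos: [0.5686, 0.1995, 0.1381]
eef_rot: [-3.141, 0.0, 1.732]
force: [0.2, -0.5, -4.9]
grip_width: 0.016
grasp_force: 28.8
```

carry_out(
  series=[
    [-1, [0, 0, 0], [0, 0, 0]],
  ],
)

```text
time: 9.3
eef_pos: [0.5686, 0.1995, 0.138]
eef_rot: [-3.141, 0.0, 1.732]
force: [-0.8, 0.5, -4.8]
grip_width: 0.0153
grasp_force: 28.8
```

carry_out(
  series=[
    [-1, [0, 0, 0], [0, 0, 0]],
  ],
)

```text
time: 9.4
eef_pos: [0.5686, 0.1996, 0.1379]
eef_rot: [-3.141, 0.0, 1.732]
force: [0.5, 0.5, -4.4]
grip_width: 0.0155
grasp_force: 28.8
```

carry_out(
  series=[
    [-1, [0, 0, 0], [0, 0, 0]],
  ],
)

```text
time: 9.5
eef_pos: [0.5686, 0.1996, 0.138]
eef_rot: [-3.141, 0.0, 1.732]
force: [-1.1, 0.4, -5.1]
grip_width: 0.0156
grasp_force: 28.8
```

B reads ~4.8 N, so it's the heavy one. I'll firm up the grip and lift straight up slowly.

carry_out(
  series=[
    [-1, [0, 0, 0], [0, 0, 0]],
    [-1, [0, 0, -0.15], [0, 0, 0]],
    [-1, [0, 0, -0.15], [0, 0, 0]],
    [-1, [0, 0, -0.15], [0, 0, 0]],
    [-1, [0, 0, -0.15], [0, 0, 0]],
  ],
  grip_force=45,
)

```text
time: 10.0
eef_pos: [0.5689, 0.1997, 0.1629]
eef_rot: [3.141, -0.0, 1.732]
force: [-1.0, 0.2, -4.6]
grip_width: 0.0155
grasp_force: 48.2
```

carry_out(
  series=[
    [-1, [0, 0, -0.15], [0, 0, 0]],
    [-1, [0, 0, -0.15], [0, 0, 0]],
    [-1, [0, 0, -0.15], [0, 0, 0]],
    [-1, [0, 0, -0.15], [0, 0, 0]],
    [-1, [0, 0, -0.15], [0, 0, 0]],
  ],
)

```text
time: 10.5
eef_pos: [0.5686, 0.1996, 0.1926]
eef_rot: [-3.142, 0.0, 1.732]
force: [-0.9, 0.2, -5.0]
grip_width: 0.0151
grasp_force: 48.1
```

carry_out(
  series=[
    [-1, [0, 0, -0.18], [0, 0, 0]],
    [-1, [0, 0, -0.18], [0, 0, 0]],
    [-1, [0, 0, -0.18], [0, 0, 0]],
    [-1, [0, 0, -0.18], [0, 0, 0]],
    [-1, [0, 0, -0.18], [0, 0, 0]],
  ],
)

```text
time: 11.0
eef_pos: [0.5687, 0.1996, 0.2287]
eef_rot: [3.142, 0.0, 1.732]
force: [-0.5, 0.1, -5.1]
grip_width: 0.0152
grasp_force: 48.1
```

carry_out(
  series=[
    [-1, [0, 0, -0.18], [0, 0, 0]],
    [-1, [0, 0, -0.18], [0, 0, 0]],
    [-1, [0, 0, -0.18], [0, 0, 0]],
    [-1, [0, 0, -0.18], [0, 0, 0]],
    [-1, [0, 0, -0.18], [0, 0, 0]],
  ],
)

```text
time: 11.5
eef_pos: [0.5686, 0.1995, 0.2646]
eef_rot: [-3.141, 0.0, 1.732]
force: [-0.1, 0.2, -4.3]
grip_width: 0.0152
grasp_force: 48.1
```

carry_out(
  series=[
    [-1, [0, 0, -0.3], [0, 0, 0]],
    [-1, [0, 0, -0.3], [0, 0, 0]],
    [-1, [0, 0, -0.3], [0, 0, 0]],
    [-1, [0, 0, -0.3], [0, 0, 0]],
    [-1, [0, 0, 0], [0, 0, 0]],
  ],
)

```text
time: 12.0
eef_pos: [0.57, 0.2005, 0.3147]
eef_rot: [3.137, -0.001, 1.732]
force: [0.5, 0.9, -4.9]
grip_width: 0.0152
grasp_force: 48.2
```

```bash
python3 - <<'E'
from h import *
a=cv2.resize(optics.snapshot("side")[150:330,60:300],None,fx=1.65,fy=1.65); b=cv2.resize(optics.snapshot("top")[100:270,70:230],None,fx=1.747,fy=1.747)
h=min(len(a),len(b)); cv2.imwrite("pics/lift.png",np.hstack([a[:h],b[:h]]))
E
```

```text
(no output)
```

View pics/lift.png

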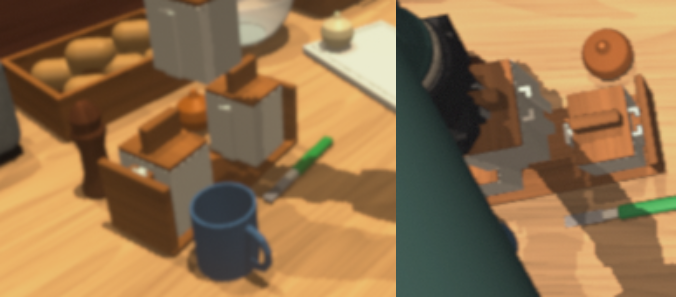

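B hangs free and upright. A and C stayed home and nothing else moved. Now carry it over to the board, target about (0.545, -0.237).

carry_out(
  series=[
    [-1, [-0.2, -0.04, 0], [0, 0, 0]],
    [-1, [-0.4, -0.09, 0], [0, 0, 0]],
    [-1, [-0.55, -0.12, 0], [0, 0, 0]],
    [-1, [-0.6, -0.13, 0], [0, 0, 0]],
    [-1, [-0.6, -0.13, 0], [0, 0, 0]],
  ],
)

```text
time: 12.6
eef_pos: [0.563, 0.1005, 0.3113]
eef_rot: [-3.14, 0.001, 1.731]
force: [0.1, -0.6, -6.2]
grip_width: 0.0151
grasp_force: 48.2
```

carry_out(
  series=[
    [-1, [-0.6, -0.13, 0], [0, 0, 0]],
    [-1, [-0.6, -0.13, 0], [0, 0, 0]],
    [-1, [-0.6, -0.13, 0], [0, 0, 0]],
    [-1, [-0.6, -0.13, 0], [0, 0, 0]],
    [-1, [-0.6, -0.13, 0], [0, 0, 0]],
  ],
)

```text
time: 13.1
eef_pos: [0.5561, -0.0222, 0.3115]
eef_rot: [-3.14, 0.001, 1.73]
force: [0.2, -0.2, -5.2]
grip_width: 0.0153
grasp_force: 48.2
```

carry_out(
  series=[
    [-1, [-0.6, -0.13, 0], [0, 0, 0]],
    [-1, [-0.6, -0.13, 0], [0, 0, 0]],
    [-1, [-0.6, -0.13, 0], [0, 0, 0]],
    [-1, [-0.6, -0.13, 0], [0, 0, 0]],
    [-1, [-0.6, -0.13, 0], [0, 0, 0]],
  ],
)

```text
time: 13.6
eef_pos: [0.5493, -0.1445, 0.3115]
eef_rot: [-3.14, 0.0, 1.73]
force: [0.0, 1.3, -5.2]
grip_width: 0.0154
grasp_force: 48.1
```

carry_out(
  series=[
    [-1, [-0.6, -0.13, 0], [0, 0, 0]],
    [-1, [-0.6, -0.13, 0], [0, 0, 0]],
    [-1, [-0.4, -0.09, 0], [0, 0, 0]],
    [-1, [-0.2, -0.04, 0], [0, 0, 0]],
    [-1, [0, 0, 0], [0, 0, 0]],
  ],
)

```text
time: 14.1
eef_pos: [0.5463, -0.217, 0.3117]
eef_rot: [-3.141, 0.0, 1.729]
force: [-0.6, 0.5, -5.6]
grip_width: 0.0154
grasp_force: 48.2
```

carry_out(
  series=[
    [-1, [-0.2, -0.05, 0.2], [0, 0, 0]],
    [-1, [-0.2, -0.05, 0.4], [0, 0, 0]],
    [-1, [-0.1, 0, 0.6], [0, 0, 0]],
    [-1, [0, 0, 0.6], [0, 0, 0]],
    [-1, [0, 0, 0.6], [0, 0, 0]],
  ],
)

```text
time: 14.6
eef_pos: [0.5456, -0.2354, 0.2138]
eef_rot: [-3.14, -0.001, 1.733]
force: [0.4, -0.1, -5.0]
grip_width: 0.0156
grasp_force: 48.2
```

carry_out(
  series=[
    [-1, [0, 0, 0.6], [0, 0, 0]],
    [-1, [0, 0, 0.4], [0, 0, 0]],
    [-1, [0, 0, 0.3], [0, 0, 0]],
    [-1, [0, 0, 0.2], [0, 0, 0]],
    [-1, [0, 0, 0], [0, 0, 0]],
  ],
)

```text
time: 15.1
eef_pos: [0.5456, -0.2353, 0.1548]
eef_rot: [-3.14, -0.001, 1.732]
force: [-0.7, 0.2, -5.7]
grip_width: 0.0153
grasp_force: 48.1
```

```bash
python3 - <<'E'
from h import *
s=arm.get_state();print(s["eef_pos"])
a=optics.snapshot("side")[110:250,200:400]; b=optics.snapshot("top")[90:270,270:430]
cv2.imwrite("pics/low.png",np.hstack([cv2.resize(a,(440,308)),cv2.resize(b,(274,308))]))
E
```

```text
[ 0.54562441 -0.23529084  0.1547639 ]
```

View pics/low.png

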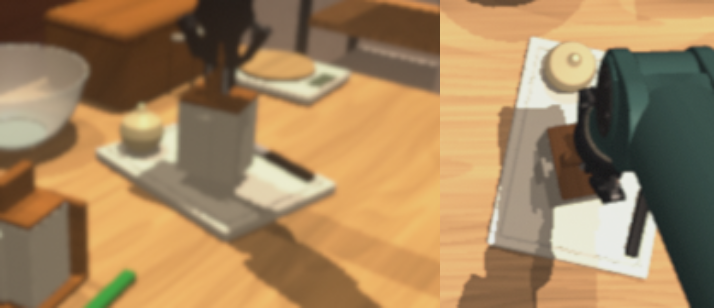

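The canister hangs upright over the clear middle of the board, away from both the onion and the knife. I'll lower it gently: 13 mm, then 1 mm steps.

carry_out(
  series=[
    [-1, [0, 0, 0.15], [0, 0, 0]],
    [-1, [0, 0, 0.1], [0, 0, 0]],
    [-1, [0, 0, 0.08], [0, 0, 0]],
    [-1, [0, 0, 0.05], [0, 0, 0]],
    [-1, [0, 0, 0], [0, 0, 0]],
  ],
)

```text
time: 15.7
eef_pos: [0.5461, -0.2356, 0.1406]
eef_rot: [-3.141, -0.0, 1.732]
force: [0.0, -0.4, -4.8]
grip_width: 0.0151
grasp_force: 48.2
```

carry_out(
  series=[
    [-1, [0, 0, 0.03], [0, 0, 0]],
    [-1, [0, 0, 0.03], [0, 0, 0]],
    [-1, [0, 0, 0], [0, 0, 0]],
  ],
)

```text
time: 16.0
eef_pos: [0.5462, -0.2357, 0.1384]
eef_rot: [-3.141, -0.0, 1.732]
force: [-0.6, 0.2, -6.0]
grip_width: 0.0155
grasp_force: 48.2
```

carry_out(
  series=[
    [-1, [0, 0, 0.025], [0, 0, 0]],
    [-1, [0, 0, 0], [0, 0, 0]],
  ],
)

```text
time: 16.2
eef_pos: [0.5462, -0.2357, 0.1374]
eef_rot: [-3.141, -0.0, 1.732]
force: [0.0, 0.1, -4.8]
grip_width: 0.0153
grasp_force: 48.1
```

carry_out(
  series=[
    [-1, [0, 0, 0.025], [0, 0, 0]],
    [-1, [0, 0, 0], [0, 0, 0]],
  ],
)

```text
time: 16.4
eef_pos: [0.5463, -0.2357, 0.1364]
eef_rot: [3.142, 0.0, 1.732]
force: [0.3, 0.2, -4.8]
grip_width: 0.0151
grasp_force: 48.2
```

carry_out(
  series=[
    [-1, [0, 0, 0.02], [0, 0, 0]],
    [-1, [0, 0, 0], [0, 0, 0]],
  ],
)

```text
time: 16.6
eef_pos: [0.5463, -0.2357, 0.1364]
eef_rot: [-3.141, 0.0, 1.732]
force: [-2.9, 0.4, 1.9]
grip_width: 0.0154
grasp_force: 49.1
```

Contact: the load has transferred (fz +1.9). Release, rise, and look.

carry_out(
  series=[
    [-0.3, [0, 0, 0], [0, 0, 0]],
    [0.2, [0, 0, 0], [0, 0, 0]],
    [0.2, [0, 0, 0], [0, 0, 0]],
    [0.2, [0, 0, -0.2], [0, 0, 0]],
    [0.2, [0, 0, -0.5], [0, 0, 0]],
  ],
)

```text
time: 17.1
eef_pos: [0.5452, -0.2353, 0.1629]
eef_rot: [-3.139, -0.002, 1.732]
force: [0.3, 0.1, -0.1]
grip_width: 0.0513
grasp_force: 0.0
```

carry_out(
  series=[
    [0.2, [0, 0, -0.9], [0, 0, 0]],
    [0.2, [0, 0, -0.9], [0, 0, 0]],
    [0.2, [-0.9, 0, -0.5], [0, 0, 0]],
    [0.2, [-0.9, 0, 0], [0, 0, 0]],
    [0.2, [-0.9, 0, 0], [0, 0, 0]],
  ],
)

```text
time: 17.6
eef_pos: [0.5646, -0.3436, 0.258]
eef_rot: [3.139, 0.002, 1.733]
force: [0.0, 0.0, 0.8]
grip_width: 0.0512
grasp_force: 0.0
```

carry_out(
  series=[
    [0.2, [-0.9, 0, 0], [0, 0, 0]],
    [0.2, [-0.9, 0, 0], [0, 0, 0]],
    [0.2, [-0.9, 0, 0], [0, 0, 0]],
    [0.2, [0, 0, 0], [0, 0, 0]],
    [0.2, [0, 0, 0], [0, 0, 0]],
  ],
)

```text
time: 18.1
eef_pos: [0.5805, -0.4499, 0.2556]
eef_rot: [3.142, -0.0, 1.73]
force: [-0.5, 1.5, 0.3]
grip_width: 0.0513
grasp_force: 0.0
```

```bash
python3 - <<'E'
from h import *
i=optics.snapshot("top"); c=optics.calibration("top")
cv2.imwrite("pics/end.png",cv2.resize(i[90:270,70:430],None,fx=2.2,fy=2.2,interpolation=cv2.INTER_CUBIC))
print(proj(c,(.5463,-.2357,.131)))
E
```

```text
(np.float64(352.52545068108645), np.float64(182.94812588146212))
```

View pics/end.png

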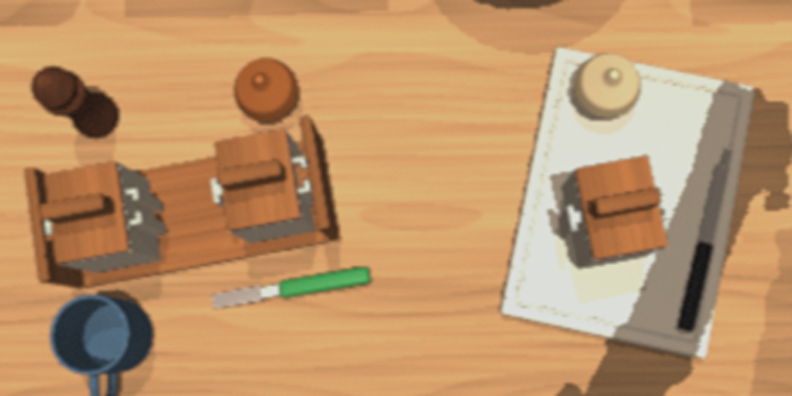

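The canister stands mid-board. A and C are in their original pixel places, and the mug, onions, knife and peeler haven't moved.

```bash
python3 -c "
from h import *
print(ticket.finish_job())"
```

```text
the job is handed in; nothing more can be done
None
```

The heavy canister was the middle one (about 4.8 N; the right-hand one read 2.4 N, the left was not hefted): it now stands upright on the clear part of the board, the other two look home in the stand, and the job is handed in with no verdict shown.

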